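# Spot hardness check on an acetate blank

### The job

Check the tortoiseshell acetate blank's hardness at its red ring: draw the locking pin out of the pencil stand, park it lying in the two open notches at the stand's front and let go, then lift out the spring hardness pencil. Set it square on the sloping blank, tip inside the red ring, press gently until the tip has sunk about half its travel (never hard onto its stop), and finish while holding it there in the gripper. Leave the other things where they are.

Things in the scene. Friction and masses are not known exactly. Their poses are not given: they have to be found in the camera images.
- stand: Fixed aluminium stand, base 142 x 112 mm, origin on the bench under the pencil's axis; x to its back, y along the pin's bore, z up. The pencil's collar sits on a seat 84 mm up (hole 21 mm). Two ears at x -29 to -5 mm (y -29.5 to -22.5 and 22.5 to 42 mm, tops 108.5 mm up) hold the pin over the front of the collar, so the pin must come out first; it draws out only toward +y.
- notch (a point): On the floor of the two open-topped notches, 62 mm in front of the pencil's axis, 66 mm up, midway between them; axes as the stand's. They are cut in the two side plates (y -29.5 to -22.5 and 22.5 to 29.5 mm), in line along y, 13 mm wide, flared at the top, rims 80 mm up. A parked pin's axis is 70 mm up.
- pin_knob (a point): Centre of the red knob (18 mm across, 26 mm long along y) of the loose 50 g steel pin, 94 mm up, out beyond the stand's +y side and free all round. The 8 mm shank runs from here toward the pin's -y, ending 108.5 mm away; a 16 mm flange, 25 to 28 mm away, lies near the +y ear. Draw the pin at least 85 mm toward +y to free it from the stand (bore 11 mm).
- pin_shank (a point): Middle of the pin's shank, on its axis, 68.5 mm from the knob's centre; y points to the knob. In the parked pin this point lies about over the notch point, 4 mm higher, with the knob on the stand's +y side.
- pencil: Loose spring hardness pencil (about 155 g), black grip, aluminium collar, steel nose; upright in the stand. Origin on its axis at the collar's underside; z toward its top, 83 mm above the origin. Collar 42 mm across, 6 mm thick; nose under it 18 mm across, 40 mm long; then the tip, 22 mm. Lift over 65 mm to clear the seat.
- pencil_grip (a point): Grip point of the pencil on its axis, 50 mm above the collar's underside, 134 mm above the bench in the stand. The black grip is square, 22 x 22 mm, with faces across x and y, from 8 to 74 mm above the collar's underside.
- tip_point (a point): Very end of the pencil's white tip (8 mm, round steel ball end), on the axis, 112 mm below the grip point when the tip is fully out.
- pencil_tip (a joint): How far the spring tip is pressed in, in m: 0 fully out, 0.014 on its stop. About 1 N starts it and each further mm takes 0.4 N, so half travel (7 mm) is about 4 N. The red line round the tip is then half hidden in the nose.
- rest: Fixed sloping test rest, 110 x 205 mm, origin on the bench under its middle, x to its back, z up. Its plate slopes at 18 degrees, rising toward its +x. The honey-brown tortoiseshell blank (64 x 170 x 8 mm, long along y) is clamped on it by two toe clamps with black screws at its two ends (y beyond 70 mm), standing 13 mm above the blank.
- red_spot (a point): Centre of the red ring (15 mm across) drawn on the blank, at the blank's surface, about 57 mm above the bench; its z axis is the outward normal of the sloping face, leaning 18 degrees toward the rest's -x. A blue ring on the same blank marks a spot tested earlier.
- driver: Bystander: precision screwdriver with blue handle, 137 mm long, 14 mm high.
- marker: Bystander: white felt marker with a blue cap, 132 mm long.
- pot_paste: Bystander: white pot with a red lid, 65 mm wide, 42 mm high.
- compound_bar: Bystander: white bar of polishing compound, 30 x 60 x 30 mm.
- pot_oil: Bystander: brown pot with a black lid, 47 mm wide, 58 mm high.
There are look-alikes about, which are no part of the job. Leave any yellow look-alike of the part that bears pin_knob alone.

How it is judged:
On the way, in this order (a step that is already met when the one before it is completed fails the run):
1. the pin is out of its bore, lies in both open notches at the front of the stand and has been let go (x of pin_shank in the frame of notch between -0.005 and 0.005 m and y of pin_shank in the frame of notch between -0.016 and 0.014 m and z of pin_shank in the frame of notch below 0.007 m and angle between the y axis of pin_shank and the y axis of notch, either way round below 0.12 rad and contact force between each of pencil, pin and the fingers below 0.1 N), for 0.2 s.
2. the pencil is held in the gripper, lifted wholly out of the stand (z of tip_point in the frame of stand above 0.087 m and contact force between pencil and the fingers above 2 N), for 0.1 s.
At the end, for the whole second after the job is handed in: Pencil held still, clear of the stand: tip within 7.5 mm of the red ring's centre, square to the blank within 8 degrees, pressed in 3.5 to 10.5 mm (1.5 to 10 N). Pin in both notches: within 5 mm across, 7 mm up, -16 to 14 mm along, 7 degrees (distance between tip_point and red_spot below 0.0075 m and angle between the z axis of pencil and the z axis of red_spot, either way round below 0.14 rad and value of joint pencil_tip between 0.0035 and 0.0105 m and contact force between pencil and rest between 1.5 and 10 N and contact force between pencil and the fingers above 2 N and contact force between pencil and stand below 0.1 N and linear speed of pencil below 0.02 m/s and x of pin_shank in the frame of notch between -0.005 and 0.005 m and y of pin_shank in the frame of notch between -0.016 and 0.014 m and z of pin_shank in the frame of notch below 0.007 m and angle between the y axis of pin_shank and the y axis of notch, either way round below 0.12 rad); the arm keeps its last pose, push and grip.
It fails at once if the pencil is driven hard onto the blank or its rest (over 15 N) (contact force between pencil and rest above 15 N).
It fails at once if the pencil or the pin is dropped on the bench (height (world z) of pencil below 0.06 m or height (world z) of pin_shank below 0.03 m).
It fails at once if a bystander is pushed away by more than 2 cm (distance of any of driver, marker, pot_paste, pot_oil, compound_bar from where it was at the start of the episode above 0.02 m).
It also fails if it takes over 51 s, if anything falls off the work surface, if the arm or the gripper's body presses on something with over 40 N, if the wrist force passes 120 N, or if a joint passes its speed limit or range.

### The arm

A 7-joint arm with a two-finger parallel gripper is mounted at the origin on the work surface; the furniture and walls round the work are solid. World frame = base frame: x ahead of the robot, y to its left, z up, the work surface at z = 0. Lengths are in m, angles in rad, forces in N, time in s.
With the tool pointing down it reaches from about 0.425 to 0.925 m from the base axis. Payload 6.8 kg.
Tool frame: the origin (TCP) lies at the very end of the fingers, on their centre line; the grasp point (between the pads) lies 19 mm behind it; z points along the fingers, y is the line along which they close (so a half turn about z gives the same grasp; the last joint's range is limited). The gripper opens to 85 mm and grips with 20 to 120 N. Pads are 22 mm wide; open, the fingers measure 114 mm over their backs; the gripper's body (76 mm by 85 mm) begins 54 mm behind the grasp point. The pads swing forward as they close: fully open they stand 13 mm farther back than shut.
Start: joints at [1.197, 0.477, 0.022, 1.555, -0.011, 1.109, -0.083], TCP at [0.177, -0.651, 0.231] pointing down, gripper open.
Joint ranges: [-2.96, 2.96], [-0.34, 2.1], [-1.41, 1.46], [0.24, 2.44], [-1.37, 4.51], [0.17, 1.92], [-2.96, 2.96]. Speed limits (rad/s): [2.39, 2.39, 3.14, 3.14, 3.14, 3.14, 3.14].

### API

Orientations are given as a rotation vector (axis times angle).
In Python, from bench import r gives the robot as it stands.
- The arm moves only by the tool play_rows, never from a script. Its argument "targets" is text: rows parted by semicolons, each of 5 numbers parted by spaces: the closure, from -1 (fully open) to 1 (shut), then the shift along the tool's x, y, z in m, then the turn about the tool's z in rad. In form: gripper dx dy dz spin; .... A call has 1 to 8 rows; each row is the pose to reach, as a shift and turn from the pose commanded when the call began, along the tool's axes at that moment; what a row does not reach only later rows make up. A row lasts 1/12 s, in which the tool goes at most 41.7 mm and 7.16 degrees, less where a joint would pass 70% of its speed; a pose out of reach is approached as far as the arm can. A call with a gripper value outside its range is refused whole. The fingers move at their own pace and stop on an object; "squeeze" is the grip in N (left out, the last holds). Time passes only in rows, so rows that repeat a pose let the fingers close. It gives the time, the measured TCP pose, the force, the opening and the grip force at its end, in the units of the state.
- r.get_obs(): the state, without advancing time (a new reading comes with each control period).
- r.grab_frame(name): name is "scene" or "top" or "wrist"; returns the picture (420x560x3 uint8, red, green, blue); there is no depth.
- r.camera_info(name): a dict with "fov_y" (degrees; the focal length in pixels is half the picture's height over the tangent of half this angle, whatever the lens; pixels are square), "cx", "cy" (the principal point, pixels), "k1" (the pictures are not rectified: a ray, as slopes to the right and down, at radius r is drawn at 1 + k1 r^2 times it, then the intrinsics apply), "position" and "rotation" of the camera in the world. Camera axes: x right, y down, z forward; pixel columns grow to the right and rows downward; lengths in m; the calibration is good to about 2 mm. A picture is of the moment at which its call begins: read the wrist's pose just before it. camera_info takes no time and is no camera call; for the wrist camera it gives the pose at the moment of the call.
- r.hand_in(): hands the job in; it is judged then, once.
The state is a dict: "clock": time; "joints": joint angles; "qvel": joint speeds; "tau": joint torques, N m; "tcp_pos": TCP position; "orientation": TCP orientation; "contact_force": force on the tool from outside, world axes, zero at the start; "moment": the same for the moment, N m; "grip_width": finger opening in m; "gripper_force": force on a finger pad.
Only numpy, scipy, OpenCV 4.12 (cv2) and the standard library are available. Lean on these libraries where they do the work, as an engineer would, in place of code of your own. Each camera call takes 0.05 s, during which the arm holds its last target. There are 200 camera calls.

## Working session

There is one attempt and no reset: what is moved stays moved. The work goes in short steps, Python scripts to look and compute and a tool call to move; the robot and the scene stay as the last step left them, time stands still between calls to the robot, and variables do not carry over. Pictures are saved under pics/ and viewed, at most 10 in all, crops included, and the job is handed in when it is done.

Besides the shell and the picture viewer there is one more tool, called after "Request:" as a command line: name --argument value ..., lists and objects as JSON in quotes. play_rows: Moves the arm, as the interface text tells. Its arguments: {"type":"object","properties":{"targets":{"type":"string"},"squeeze":{"type":"number"}},"required":["targets"]}

```bash
mkdir -p pics; ls
python3 - <<'E'
from bench import r
import cv2
o=r.get_obs();print({k:(v if not hasattr(v,'round') else v) for k,v in o.items()})
import numpy as np
for n in ['scene','top','wrist']:
    print(n,r.camera_info(n))
    f=r.grab_frame(n);np.save(f'pics/{n}0.npy',f)
    cv2.imwrite(f'pics/{n}0.png',f[:,:,::-1])
a=[np.load(f'pics/{n}0.npy') for n in ['scene','top']]
E
```

```text
pics
{'clock': 0.0, 'joints': array([ 1.1968996 ,  0.47781832,  0.02234723,  1.55644832, -0.01150696,
        1.10929794, -0.08305778]), 'qvel': array([ 3.10811155e-04, -1.46588785e-03, -9.42745769e-05,  1.47955855e-03,
       -9.06028059e-04, -1.40751175e-04, -2.28101541e-04]), 'tau': array([-7.20674848e-05, -5.96435809e+01,  1.60783734e+00, -2.81192797e+01,
        1.24231828e-02,  9.38416051e-03, -1.03941244e-05]), 'tcp_pos': array([ 0.17713539, -0.65073019,  0.23031496]), 'orientation': array([-3.11209006e+00, -4.16129615e-01,  5.92478166e-04]), 'contact_force': array([-0.14622576,  0.45859071,  0.01225397]), 'moment': array([ 0.02807206,  0.00099115, -0.0221053 ]), 'gripper_force': 0.0, 'grip_width': 0.08515932314206572}
scene {'fov_y': 47.678012964991495, 'cx': 274.5883382409942, 'cy': 216.8755040581907, 'k1': -0.030291309706001194, 'position': array([0.01687955, 0.77209746, 0.61198456]), 'rotation': array([-0.6976728 ,  2.36649625, -1.44900415])}
top {'fov_y': 55.953503425822014, 'cx': 279.5202947908012, 'cy': 205.92073644926006, 'k1': -0.104400064356796, 'position': array([ 0.42605973, -0.00213662,  1.16120437]), 'rotation': array([-2.14591519,  2.20094265, -0.14078032])}
wrist {'fov_y': 65.76270306861629, 'cx': 279.4689433300488, 'cy': 208.29042806459296, 'k1': -0.058112862957145406, 'position': array([ 0.25422479, -0.62878518,  0.37328245]), 'rotation': array([ 2.28807057, -1.74940459, -0.27823517])}
```

View pics/scene0.png

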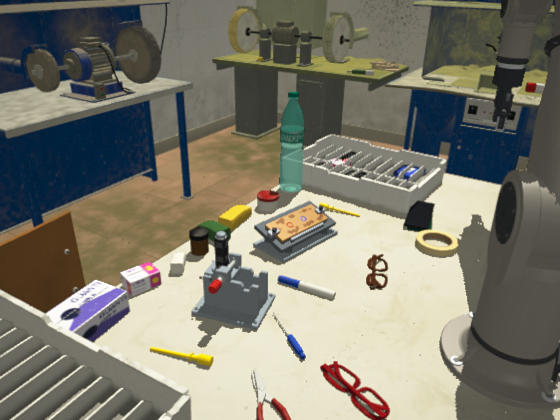

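View pics/top0.png

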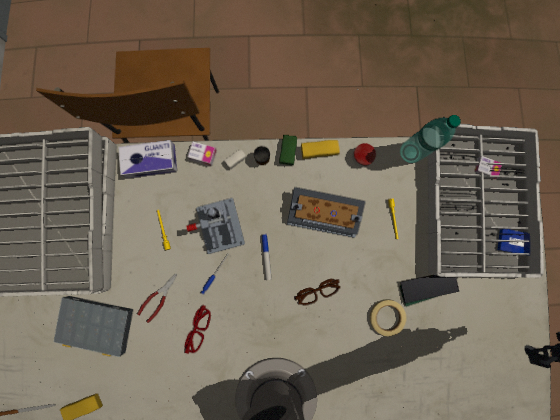

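The pictures show the stand at scene (235,285) / top (218,225), with the red pin knob at scene (215,286) / top (190,228). The rest is at scene (297,228) / top (323,212).
Things that could be taken for the pin are the yellow pins at top (163,230) and (393,218). The red knob (190,228) on the stand is the one I want. Next is one close crop to check it.

```bash
cat > h.py <<'E'
import numpy as np, cv2
from scipy.spatial.transform import Rotation as R
from bench import r
def snap(n,tag):
    ci=r.camera_info(n); f=r.grab_frame(n); np.savez(f'pics/{tag}.npz',f=f,**ci); return f,ci
def load(tag):
    d=np.load(f'pics/{tag}.npz'); return d['f'],{k:d[k] for k in d.files if k!='f'}
def KD(ci):
    F=210/np.tan(np.radians(ci['fov_y'])/2)
    return np.array([[F,0,ci['cx']],[0,F,ci['cy']],[0,0,1]]),np.array([ci['k1'],0,0,0.])
def ray(ci,uv):
    K,D=KD(ci); p=cv2.undistortPoints(np.array([[uv]],float),K,D)[0,0]
    d=R.from_rotvec(ci['rotation']).apply([p[0],p[1],1]); return np.array(ci['position']),d/np.linalg.norm(d)
def onz(ci,uv,z):
    o,d=ray(ci,uv); return o+d*(z-o[2])/d[2]
def proj(ci,P):
    K,D=KD(ci); Rm=R.from_rotvec(ci['rotation']).as_matrix().T
    return cv2.projectPoints(np.array(P,float).reshape(-1,1,3),cv2.Rodrigues(Rm)[0],-Rm@ci['position'],K,D)[0][:,0]
def tri(*obs):
    A=0;b=0
    for ci,uv in obs:
        o,d=ray(ci,uv);M=np.eye(3)-np.outer(d,d);A=A+M;b=b+M@o
    return np.linalg.solve(A,b)
def totool(v):
    return R.from_rotvec(r.get_obs()['orientation']).inv().apply(v)
E
python3 - <<'E'
from h import *
c={n:r.camera_info(n) for n in ['scene','top']}
a={n:np.load(f'pics/{n}0.npy') for n in c}
f=lambda n,x,y,w,h,s:cv2.resize(a[n][y:y+h,x:x+w],None,fx=s,fy=s,interpolation=cv2.INTER_CUBIC)
A=f('scene',185,220,100,110,4);B=f('top',160,180,100,110,4)
C=f('scene',245,190,100,72,4);
D=f('top',275,175,100,40,4)
im=np.vstack([np.hstack([A,B])])
cv2.imwrite('pics/crop1.png',im[:,:,::-1])
for n in c: print(n,KD(c[n])[0][0,0])
T,S=c['top'],c['scene']
print('knob',tri((T,(190,228)),(S,(215,286))), onz(T,(190,228),.094))
print('pencil top',tri((T,(211,207)),(S,(222,235))))
print('rest',onz(T,(323,212),.05))
E
```

```text
scene 475.257182766507
top 395.3394593982255
knob [0.48971132 0.21912464 0.09593087] [0.48980792 0.2195125  0.094     ]
pencil top [0.53318925 0.14862668 0.15830481]
rest [ 0.52851532 -0.14773094  0.05      ]
```

View pics/crop1.png

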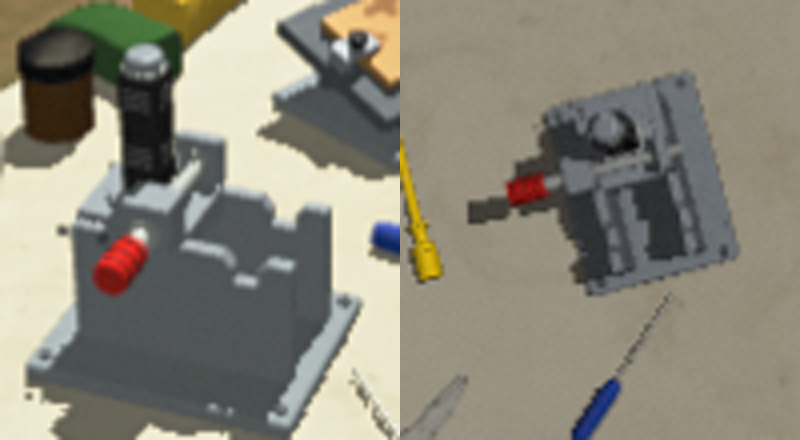

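The crop confirms it: the red ribbed knob sits on the stand's +y side (to the left in the top view). The pencil is upright behind the ears and the open notches face the robot. Stand yaw is about +14°. I'm moving now, by way of the rest for a close wrist view.

Request:
play_rows --targets "-1 0 0 -0.1 0; -1 0.17 -0.16 -0.1 0; -1 0.17 -0.16 -0.1 0; -1 0.17 -0.16 -0.1 0; -1 0.17 -0.16 -0.1 0; -1 0.17 -0.16 -0.1 0; -1 0.17 -0.16 -0.1 0; -1 0.17 -0.16 -0.1 0"

```text
clock: 0.82
tcp_pos: [0.3049, -0.4466, 0.3333]
orientation: [3.111, 0.432, 0.006]
contact_force: [-0.3, -1.0, 0.4]
grip_width: 0.086
gripper_force: 0.0
```

Request:
play_rows --targets "-1 0.11 -0.18 0 0; -1 0.11 -0.18 0 0; -1 0.11 -0.18 0 0; -1 0.11 -0.18 0 0; -1 0.11 -0.18 0 0; -1 0.11 -0.18 0 0; -1 0.11 -0.18 0 0; -1 0.11 -0.18 0 0"

```text
clock: 1.48
tcp_pos: [0.3579, -0.2503, 0.3313]
orientation: [3.113, 0.416, -0.0]
contact_force: [0.0, -0.5, -0.1]
grip_width: 0.0853
gripper_force: 0.0
```

Run:
```python
from h import *
o=r.get_obs();print(o['tcp_pos'],o['joints'],o['contact_force'],o['clock'])
ci=r.camera_info('wrist');M=R.from_rotvec(ci['rotation']).as_matrix();print(ci['position']-o['tcp_pos'],M.round(3))
print('rest px',proj(ci,[0.528,-0.148,0.05]), 'view centre',onz(ci,(280,208),.05))
```

```text
[ 0.35788975 -0.25028562  0.33127627] [ 7.24047029e-01 -1.17882964e-03 -2.54674752e-01  1.94130192e+00
  2.67310768e-04  1.20133929e+00 -8.35606056e-01] [ 0.01725945 -0.47850678 -0.06638973] 1.4833
[0.07702376 0.02231592 0.14285642] [[ 0.262 -0.918 -0.298]
 [-0.965 -0.249 -0.082]
 [ 0.001  0.309 -0.951]]
rest px [[233.92133235   5.56793021]] view centre [ 0.30274455 -0.26493967  0.05      ]
```

Request:
play_rows --targets "-1 0.245 -0.057 0 0; -1 0.245 -0.057 0 0; -1 0.245 -0.057 0 0; -1 0.245 -0.057 0 0; -1 0.245 -0.057 0 0; -1 0.245 -0.057 0 0; -1 0.245 -0.057 0 0; -1 0.245 -0.057 0 0"

```text
clock: 2.15
tcp_pos: [0.581, -0.1305, 0.3297]
orientation: [-3.112, -0.418, 0.003]
contact_force: [-0.4, -1.0, -0.2]
grip_width: 0.0858
gripper_force: 0.0
```

Run:
```python
from h import *
o=r.get_obs();print(o['tcp_pos'],np.abs(o['qvel']).max())
f,ci=snap('wrist','rest'); cv2.imwrite('pics/rest.png',f[:,:,::-1])
```

```text
[ 0.58102574 -0.13050507  0.3296591 ] 0.048146903683657566
```

View pics/rest.png

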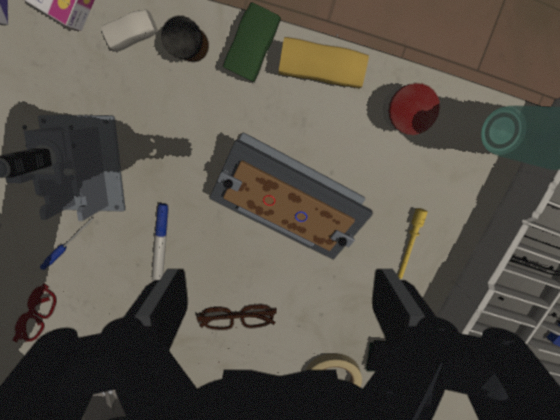

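The wrist view shows the red ring at (269,200), the blue ring at (301,216), and the clamps at (229,183) and (343,240). Next I measure the ring position and the rest yaw.

Run:
```python
from h import *
f,ci=load('rest')
hsv=cv2.cvtColor(f,cv2.COLOR_RGB2HSV)
roi=np.zeros(f.shape[:2],np.uint8);roi[120:265,205:380]=255
def cent(m): 
    ys,xs=np.nonzero(m);return xs.mean(),ys.mean(),len(xs),xs.min(),xs.max(),ys.min(),ys.max()
H,S,V=cv2.split(hsv)
red=((H<5)|(H>174))&(S>150)&(V>120)&(roi>0)
sub=np.zeros_like(red);sub[190:210,258:281]=1
c=cent(red&sub);print('red',c)
P=onz(ci,(c[0],c[1]),.057);print('ring',P)
blue=(H>105)&(H<135)&(S>100)&(roi>0);b=cent(blue&(np.arange(560)>290)&(np.arange(560)<312));print('blue',b,onz(ci,b[:2],.057))
blank=((H>5)&(H<25)&(S>90)&(V>60)&(roi>0)).astype(np.uint8)
blank=cv2.morphologyEx(blank,cv2.MORPH_CLOSE,np.ones((5,5)))
cs=max(cv2.findContours(blank,0,1)[0],key=cv2.contourArea)
rc=cv2.minAreaRect(cs);bx=cv2.boxPoints(rc);print(rc,bx)
W=np.array([onz(ci,p,.052) for p in bx]);print(W)
for i in range(4):
    d=W[(i+1)%4]-W[i];print(np.linalg.norm(d),np.degrees(np.arctan2(d[1],d[0])))
# wrist pic stand is at the left; also check from the top camera
T=r.camera_info('top');t=np.load('pics/top0.npy')
h=cv2.cvtColor(t,cv2.COLOR_RGB2HSV);m=((h[...,0]<8)|(h[...,0]>172))&(h[...,1]>150)&(h[...,2]>60)
m2=np.zeros_like(m);m2[215:240,178:202]=1;c=cent(m&m2);print('knob top',c,onz(T,c[:2],.097))
m2=np.zeros_like(m);m2[200:222,308:325]=1;c=cent(m&m2);print('ring top',c,onz(T,c[:2],.057) if c[2] else '')
```

```text
red (np.float64(268.4), np.float64(200.075), 40, np.int64(263), np.int64(274), np.int64(195), np.int64(205))
ring [ 0.53477034 -0.12608279  0.057     ]
blue (np.float64(300.3783783783784), np.float64(216.0810810810811), 37, np.int64(295), np.int64(306), np.int64(212), np.int64(221)) [ 0.52428121 -0.17363207  0.057     ]
((288.8000183105469, 207.4000244140625), (127.90309143066406, 42.0380744934082), 26.56505012512207) [[222.20003 197.60002]
 [241.00002 160.00002]
 [355.40002 217.20003]
 [336.60004 254.80003]]
[[ 0.52025226 -0.06522402  0.052     ]
 [ 0.57654646 -0.07812088  0.052     ]
 [ 0.54104807 -0.24808202  0.052     ]
 [ 0.47992086 -0.24111426  0.052     ]]
0.05775262191376278 -12.903645425345905
0.17362869689437468 -101.79730326985359
0.061523054063399966 173.49705184464173
0.1804549856931609 77.08540391368408
knob top (np.float64(191.28813559322035), np.float64(226.9322033898305), 59, np.int64(187), np.int64(196), np.int64(223), np.int64(231)) [0.49243176 0.21538045 0.097     ]
ring top (np.float64(316.42857142857144), np.float64(209.5), 14, np.int64(314), np.int64(319), np.int64(207), np.int64(212)) [ 0.5353978 -0.1285077  0.057    ]
```

Request:
play_rows --targets "-1 0 -0.32 0.04 -0.99; -1 0 -0.32 0.04 -0.99; -1 0 -0.32 0.04 -0.99; -1 0 -0.32 0.04 -0.99; -1 0 -0.32 0.04 -0.99; -1 0 -0.32 0.04 -0.99; -1 0 -0.32 0.04 -0.99; -1 0 -0.32 0.04 -0.99"

```text
clock: 2.87
tcp_pos: [0.4943, 0.1787, 0.2913]
orientation: [2.537, 1.851, -0.0]
contact_force: [0.4, 0.4, 1.3]
grip_width: 0.0855
gripper_force: 0.0
```

Run:
```python
from h import *
o=r.get_obs();print(o['tcp_pos'],o['joints'].round(2))
M=R.from_rotvec(o['orientation']).as_matrix();a=np.degrees(np.arctan2(M[1,0],M[0,0]));print('toolx deg',a,'spin to 104:',np.radians(a-104))
print(totool(np.array([0.478,0.255,0.27])-o['tcp_pos']))
```

```text
[0.49426864 0.17874196 0.29129201] [ 0.15  0.25 -0.73  1.8   0.18  1.16 -0.94]
toolx deg 72.21644460784795 spin to 104: -0.5547276895830509
[ 0.0676633  -0.0388017   0.02119937]
```

Request:
play_rows --targets "-1 0.068 -0.039 0.02 -0.555; -1 0.068 -0.039 0.02 -0.555; -1 0.068 -0.039 0.02 -0.555; -1 0.068 -0.039 0.02 -0.555; -1 0.068 -0.039 0.02 -0.555; -1 0.068 -0.039 0.02 -0.555; -1 0.068 -0.039 0.02 -0.555"

```text
clock: 3.45
tcp_pos: [0.4803, 0.2527, 0.2711]
orientation: [1.946, 2.465, -0.002]
contact_force: [-0.7, -0.2, 0.2]
grip_width: 0.0855
gripper_force: 0.0
```

Run:
```python
from h import *
o=r.get_obs();print(o['tcp_pos'],np.abs(o['qvel']).max())
f,ci=snap('wrist','stand'); cv2.imwrite('pics/stand.png',f[:,:,::-1])
```

```text
[0.48029901 0.25272319 0.27113117] 0.012151641015387262
```

View pics/stand.png

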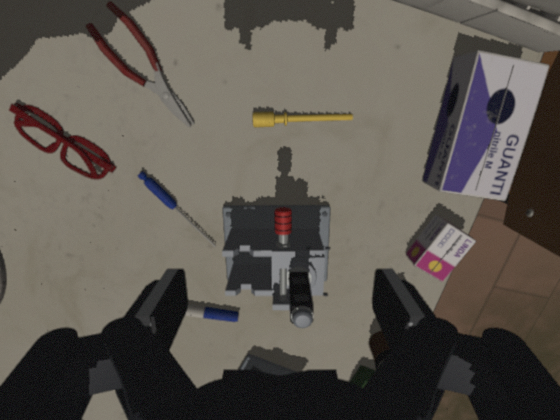

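The wrist view shows the knob at (283,221), the stand's +y base edge along row 206 from (224) to (329), and the pencil top at (301,315). The yellow look-alike is at (300,118) and I'm leaving it alone.

Run:
```python
from h import *
f,ci=load('stand')
hsv=cv2.cvtColor(f,cv2.COLOR_RGB2HSV);H,S,V=cv2.split(hsv)
m=((H<6)|(H>172))&(S>140)&(V>50);m[:200]=0;m[245:]=0;m[:,:265]=0;m[:,300:]=0
ys,xs=np.nonzero(m);print('knob',xs.mean(),ys.mean(),np.percentile(xs,[1,99]),np.percentile(ys,[1,99]))
x=(xs.min()+xs.max())/2
print('knob mid',onz(ci,(x,ys.mean()),.098),'+y end top',onz(ci,(x,ys.min()-.5),.098),'-y end top',onz(ci,(x,ys.max()+.5),.100))
print('pencil top',onz(ci,(301,315),.165))
# base +y edge: gray vs bench gradient per column
g=cv2.cvtColor(f,cv2.COLOR_RGB2GRAY).astype(float)
print(g[196:216,240].astype(int),f[196:216:3,240])
pts=[]
for c in list(range(232,262,3))+list(range(302,325,3)):
    d=np.diff(cv2.GaussianBlur(g,(3,3),0)[196:216,c]);i=np.argmin(d) ;pts.append((c,196.5+i))
pts=np.array(pts);print(pts.T)
W=np.array([onz(ci,p,.010) for p in pts]);k=np.polyfit(W[:,1],W[:,0],1);print('yaw',np.degrees(np.arctan2(np.diff(W[[0,-1],1]),np.diff(W[[0,-1],0]))))
for row in (214,):
    print(g[row,215:240].astype(int),g[row,318:340].astype(int))
# red cylinder axis direction: per-row centre
for y in range(int(ys.min()),int(ys.max())+1):
    q=xs[ys==y]; print(y,q.min(),q.max(),end=' | ')
```

```text
knob 282.6298200514139 220.7043701799486 [275. 290.] [208. 233.]
knob mid [0.49315074 0.21868037 0.098     ] +y end top [0.48977323 0.23266058 0.098     ] -y end top [0.49629792 0.20556381 0.1       ]
pencil top [0.52405887 0.15746163 0.165     ]
[95 76 58 57 57 56 60 55 54 47 45 43 46 43 48 41 44 48 43 47] [[99 95 86]
 [59 57 52]
 [62 60 56]
 [47 48 44]
 [46 46 47]
 [39 41 43]
 [43 43 45]]
[[232.  235.  238.  241.  244.  247.  250.  253.  256.  259.  302.  305.
  308.  311.  314.  317.  320.  323. ]
 [196.5 196.5 197.5 196.5 198.5 200.5 201.5 200.5 198.5 196.5 204.5 204.5
  196.5 196.5 196.5 196.5 201.5 200.5]]
yaw [10.75421568]
[122 121 124 124 124 124 122 104  95 100  92  73  71  71  70  58  49  45
  45  45  44  45  46  44  47] [ 41  50  66  93  78  74  74  70  74  90  99  89  93 116 120 120 121 122
 121 122 121 119]
208 281 288 | 209 276 289 | 210 275 290 | 211 275 290 | 212 275 290 | 213 275 291 | 214 275 290 | 215 275 290 | 216 275 290 | 217 275 290 | 218 275 290 | 219 275 290 | 220 275 290 | 221 275 290 | 222 276 290 | 223 275 290 | 224 275 290 | 225 275 291 | 226 275 290 | 227 275 291 | 228 275 290 | 229 275 290 | 230 275 290 | 231 275 290 | 232 276 290 | 233 276 289 |
```

Request:
play_rows --targets "-1 -0.035 0.005 0.1 0; -1 -0.035 0.005 0.1 0; -1 -0.035 0.005 0.14 0; -1 -0.035 0.005 0.175 0; -1 -0.035 0.005 0.196 0; -1 -0.035 0.005 0.196 0; -1 -0.035 0.005 0.196 0"

```text
clock: 4.08
tcp_pos: [0.492, 0.2213, 0.0746]
orientation: [-1.941, -2.469, 0.005]
contact_force: [0.0, 0.7, -0.0]
grip_width: 0.0852
gripper_force: 0.0
```

Run:
```python
from h import *
o=r.get_obs();print(o['tcp_pos'],o['contact_force'])
f,ci=snap('wrist','knob'); cv2.imwrite('pics/knob.png',f[:,:,::-1])
hsv=cv2.cvtColor(f,cv2.COLOR_RGB2HSV);H,S,V=cv2.split(hsv)
m=(((H<6)|(H>172))&(S>140)&(V>50)).astype(np.uint8)
n,l,st,ce=cv2.connectedComponentsWithStats(m)
for i in range(1,n):
    if st[i,4]>200: print(st[i],ce[i],onz(ci,ce[i],.1))
```

```text
[0.49200842 0.22127986 0.07462713] [ 0.01445572  0.72499277 -0.03951591]
[ 258  270   41   45 1521] [277.92044707 292.30046022] [0.49097621 0.2266594  0.1       ]
[259 311  39  28 736] [277.83016304 325.13451087] [0.49480744 0.21055744 0.1       ]
```

View pics/knob.png

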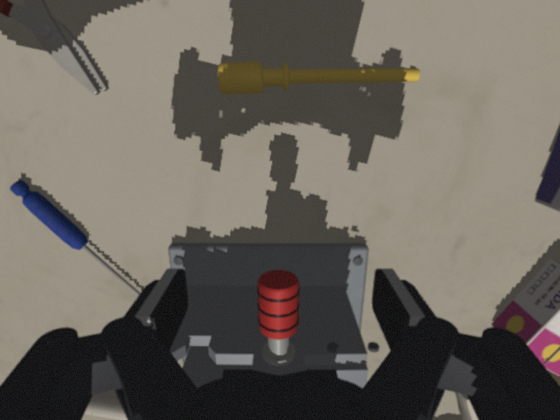

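The red knob sits between the open fingers at (278,303) and the stand's edge is level in the picture, so the yaw matches. I'm closing now.

Request:
play_rows --targets "1 0 0 0 0; 1 0 0 0 0; 1 0 0 0 0; 1 0 0 0 0; 1 0 0 0 0; 1 0 0 0 0; 1 0 0 0 0; 1 0 0 0 0" --squeeze 60

```text
clock: 4.8
tcp_pos: [0.4928, 0.2223, 0.0755]
orientation: [1.939, 2.471, 0.0]
contact_force: [-1.4, -1.3, 3.3]
grip_width: 0.0157
gripper_force: 58.4
```

Request:
play_rows --targets "1 0 0 0 0; 1 0 0 0 0; 1 0 0 0 0; 1 0 0 0 0"

```text
clock: 5.13
tcp_pos: [0.4928, 0.2224, 0.0754]
orientation: [1.939, 2.471, 0.0]
contact_force: [-0.9, -0.5, 4.2]
grip_width: 0.0164
gripper_force: 58.5
```

Request:
play_rows --targets "1 0.015 0 0 0; 1 0.03 0 0 0; 1 0.045 0 0 0; 1 0.06 0 0 0; 1 0.075 0 0 0; 1 0.09 0 0 0; 1 0.1 0 0 0; 1 0.1 0 0 0"

```text
clock: 5.8
tcp_pos: [0.4677, 0.3221, 0.0753]
orientation: [-1.935, -2.473, -0.002]
contact_force: [0.3, 0.1, -0.0]
grip_width: 0.0161
gripper_force: 58.4
```

Run:
```python
from h import *
o=r.get_obs();print(o['tcp_pos'],o['contact_force'],o['grip_width'],o['gripper_force'])
f,ci=snap('wrist','pull'); f2,_=snap('scene','pull2')
im=np.hstack([cv2.resize(f[150:420,130:430],None,fx=1.3,fy=1.3),cv2.resize(f2[230:347,150:320],(390,351))][:1]+[cv2.resize(f2[230:350,150:320],(400,351))])
cv2.imwrite('pics/pull.png',im[:,:,::-1])
```

```text
[0.46773772 0.32211828 0.07526049] [ 0.33241804  0.06164885 -0.0010933 ] 0.0160956559874392 58.37438642978668
```

View pics/pull.png

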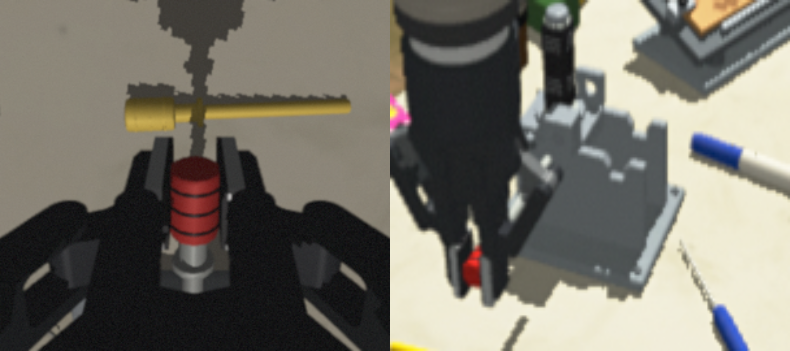

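Left panel: the pin is held straight in the pads, knob at (195,200), and fully drawn out with no contact force. Right panel: the stand is undisturbed. Next I compute the notch position from the bore frame and check it numerically in the earlier stand image.

Run:
```python
from h import *
f,ci=load('knob'); 
K0=onz(ci,(278,339.5),.102);print('-y end of knob',K0, 'tool yaw',)
a=np.radians(13.4);ex=np.array([np.cos(a),np.sin(a),0]);ey=np.array([-np.sin(a),np.cos(a),0])
knob=K0+13*1e-3*ey;print('knob c',knob)
edge=onz(ci,(268,244),.008);print('edge local y - knob local y (expect 56-71)',(edge-knob)@ey*1e3)
fs,cs=load('stand')
O=knob-ex*(-.017)-ey*.071;O[2]=0;print('stand origin',O)
loc=lambda x,y,z:O+ex*x+ey*y+np.array([0,0,z])
print('pencil top px',proj(cs,loc(0,0,.167)),'base edge',proj(cs,loc(-.062,.056,.008)))
for y in (.0295,.026,.0225): print('notch rim px',y,proj(cs,[loc(-.0685,y,.08),loc(-.062,y,.08),loc(-.0555,y,.08)]).round(1).tolist())
g=cv2.cvtColor(fs,cv2.COLOR_RGB2GRAY)
print(g[238:268,224:284])
cv2.imwrite('pics/sc.png',cv2.resize(fs[195:330,210:345],None,fx=4,fy=4,interpolation=cv2.INTER_CUBIC)[:,:,::-1])
```

```text
-y end of knob [0.49630043 0.20472363 0.102     ] tool yaw
knob c [0.4932877  0.21736971 0.102     ]
edge local y - knob local y (expect 56-71) -10.065677841306627
stand origin [0.52627899 0.15224234 0.        ]
pencil top px [[302.04041746 321.49192532]] base edge [[247.88095439 208.60353631]]
notch rim px 0.0295 [[237.0, 250.7], [242.8, 250.7], [248.5, 250.7]]
notch rim px 0.026 [[237.2, 253.5], [242.9, 253.5], [248.6, 253.5]]
notch rim px 0.0225 [[237.3, 256.3], [243.0, 256.3], [248.7, 256.3]]
[[ 98  94  94 ... 113 137 149]
 [ 96  91  82 ... 115 138 149]
 [ 97  86  65 ... 116 137 150]
 ...
 [121 115  99 ... 135 136 135]
 [123 118  99 ... 135 137 136]
 [125 118 100 ... 133 135 136]]
```

Run:
```python
from h import *
np.set_printoptions(linewidth=300)
fs,cs=load('stand')
g=cv2.cvtColor(fs,cv2.COLOR_RGB2GRAY)
print(np.arange(226,266))
for y in range(244,262): print(y,g[y,226:266])
print()
for y in range(282,300): print(y,g[y,226:266])
```

```text
[226 227 228 229 230 231 232 233 234 235 236 237 238 239 240 241 242 243 244 245 246 247 248 249 250 251 252 253 254 255 256 257 258 259 260 261 262 263 264 265]
244 [38 39 42 41 41 38 41 46 42 41 39 38 43 40 50 50 49 49 52 52 53 51 51 50 44 41 43 39 42 43 42 42 39 39 39 42 40 39 44 43]
245 [39 40 39 39 43 40 42 41 38 41 41 39 40 54 85 93 93 91 92 90 93 93 91 85 54 39 41 40 40 40 39 40 39 41 39 42 41 39 40 37]
246 [ 39  41  40  37  39  41  40  39  39  42  42  40  39  73 117 127 125 130 126 129 129 130 129 116  69  43  36  39  41  41  39  43  38  41  39  41  39  38  42  42]
247 [ 42  42  42  43  41  43  40  37  42  37  45  38  42  74 124 137 135 135 136 134 135 139 133 111  66  41  43  43  39  40  36  41  44  38  39  40  41  42  40  40]
248 [ 39  39  43  40  39  43  38  40  46  41  50  52  48  77 125 134 135 134 134 135 135 137 133 114  69  43  43  41  42  41  39  38  38  39  37  42  39  38  40  37]
249 [ 51  50  45  48  47  48  47  47  45  56  64  63  61  87 122 133 133 134 134 133 134 135 130 110  77  57  50  46  49  47  46  50  48  45  48  53  50  52  53  53]
250 [ 78  80  77  79  
[... 4258 characters left out ...]
129 130 130 128 129 127 130 130 131]
296 [124 125 123 124 125 122 124 124 124 120 120 122 123 123 123 123 123 121 123 124 123 121 120 121 121 121 120 117 117 121 124 124 123 124 123 122 122 121 122 124]
297 [124 123 124 123 123 122 122 123 124 124 121 124 123 122 122 123 122 125 120 123 123 122 123 121 121 120 120 120 118 121 118 122 118 119 119 119 119 120 120 120]
298 [124 123 124 124 123 123 122 125 123 124 123 122 122 123 124 122 123 122 123 123 121 124 121 122 121 121 121 118 121 121 120 120 118 120 119 119 119 119 118 117]
299 [120 124 123 123 126 123 124 123 123 123 124 123 122 124 124 122 123 123 120 124 127 125 123 120 122 120 122 118 121 121 119 119 120 118 118 120 120 119 119 119]
```

Run:
```python
from h import *
f,c=load('stand')
A=onz(c,(244.3,248.3),.066);B=onz(c,(245.6,286.8),.066);A2=onz(c,(243.2,253.3),.08);B2=onz(c,(244.7,293),.08)
print(A,B,A2,B2)
for p,q in((A,B),(A2,B2)): d=p-q;print('yaw',np.degrees(np.arctan2(-d[0],d[1])),np.linalg.norm(d))
kn=onz(c,(282.7,220.7),.1); a=np.radians(13);ex=np.array([np.cos(a),np.sin(a),0]);ey=np.array([-np.sin(a),np.cos(a),0])
M=(A2+B2)/2;N=(A+A2)/2
print('knob x - notch x',(kn-N)@ex, 'knob y-notch mid y',(kn-M)@ey)
o=r.get_obs();t=o['tcp_pos'];print(t,'tcp rel notch mid',(t-M)@ex,(t-M)@ey)
Mt=R.from_rotvec(o['orientation']).as_matrix();print('tool yaw',np.degrees(np.arctan2(Mt[1,0],Mt[0,0]))-90)
```

```text
[0.46012655 0.16310818 0.066     ] [0.47190964 0.1124651  0.066     ] [0.46023104 0.16347704 0.08      ] [0.47215762 0.11270832 0.08      ]
yaw 13.097935824537027 0.05199578616749611
yaw 13.22019634618096 0.05215080048741543
knob x - notch x 0.04424823893155417 knob y-notch mid y 0.0732005022339633
[0.46882269 0.31910316 0.07491642] tcp rel notch mid 0.043279491677774874 0.17577993873747497
tool yaw 13.77875998857317
```

Request:
play_rows --targets "1 0 0 -0.015 0.01; 1 0 -0.02 -0.015 0.01; 1 0 -0.0445 -0.015 0.01; 1 0 -0.0445 -0.015 0.01; 1 -0.03 -0.0445 -0.015 0.01; 1 -0.06 -0.0445 -0.015 0.01; 1 -0.09 -0.0445 -0.015 0.01; 1 -0.1035 -0.0445 -0.015 0.01"

```text
clock: 6.57
tcp_pos: [0.4517, 0.203, 0.0907]
orientation: [1.957, 2.454, -0.004]
contact_force: [0.5, -0.1, -0.9]
grip_width: 0.0161
gripper_force: 58.5
```

Request:
play_rows --targets "1 0 0 0 0; 1 0 0 0.01 0; 1 0 0 0.018 0; 1 0 0 0.018 0"

```text
clock: 6.9
tcp_pos: [0.4492, 0.2088, 0.0709]
orientation: [-1.949, -2.462, 0.003]
contact_force: [-0.9, -0.4, -1.2]
grip_width: 0.016
gripper_force: 58.5
```

Run:
```python
from h import *
o=r.get_obs();t=o['tcp_pos'];M=np.array([.4662,.1381,0]);a=np.radians(13.2);ex=np.array([np.cos(a),np.sin(a),0]);ey=np.array([-np.sin(a),np.cos(a),0])
print(t,'rel notch',(t-M)@ex,(t-M)@ey,o['contact_force'],o['clock'])
f,ci=snap('wrist','pk'); f2,_=snap('scene','pk2')
im=np.hstack([cv2.resize(f[150:420,130:430],(390,351)),cv2.resize(f2[210:340,170:315],(400,351),interpolation=cv2.INTER_CUBIC)])
cv2.imwrite('pics/pk.png',im[:,:,::-1])
```

```text
[0.44917824 0.2088065  0.07087109] rel notch -0.00042614064279782043 0.07272528976625141 [-0.85641932 -0.36954712 -1.15578794] 6.9
```

View pics/pk.png

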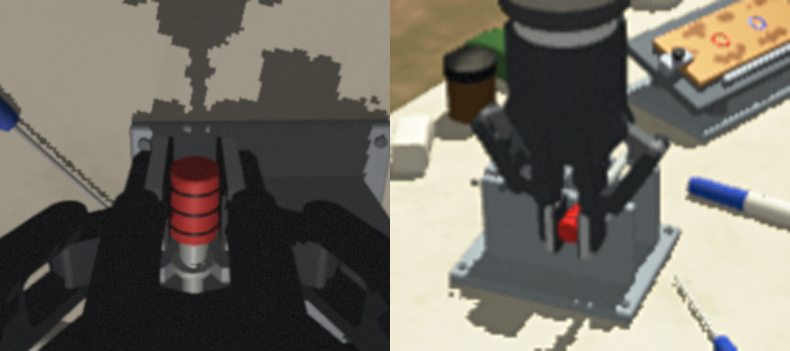

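The knob is still straight in the pads and the pin is lined up over the notches (-0.4 mm across). I'm lowering it in now.

Request:
play_rows --targets "1 0 0 0.005 0; 1 0 0 0.01 0; 1 0 0 0.015 0; 1 0 0 0.018 0; 1 0 0 0.0185 0; 1 0 0 0.0185 0"

```text
clock: 7.5
tcp_pos: [0.4501, 0.2083, 0.0535]
orientation: [-1.952, -2.462, 0.001]
contact_force: [-0.2, 0.7, -0.1]
grip_width: 0.0162
gripper_force: 58.5
```

Request:
play_rows --targets "1 0 0 0.001 0; 1 0 0 0.002 0; 1 0 0 0.003 0; 1 0 0 0.003 0"

```text
clock: 7.83
tcp_pos: [0.4505, 0.2086, 0.051]
orientation: [1.952, 2.461, 0.001]
contact_force: [0.4, 0.1, 2.9]
grip_width: 0.0161
gripper_force: 59.0
```

Request:
play_rows --targets "0 0 0 0 0; -0.5 0 0 0 0; -1 0 0 0 0; -1 0 0 0 0; -1 0 0 0 0; -1 0 0 0 0; -1 0 0 0 0; -1 0 0 0 0"

```text
clock: 8.5
tcp_pos: [0.4503, 0.2084, 0.0508]
orientation: [1.952, 2.462, 0.0]
contact_force: [0.2, -0.1, -0.4]
grip_width: 0.0852
gripper_force: 0.0
```

Request:
play_rows --targets "-1 0 0 -0.02 0; -1 0 0 -0.06 0; -1 0 0 -0.1 0; -1 0 0 -0.14 0; -1 0 0 -0.18 0; -1 0 0 -0.2 0; -1 0 0 -0.2 0; -1 0 0 -0.2 0"

```text
clock: 9.17
tcp_pos: [0.4509, 0.2085, 0.2518]
orientation: [1.951, 2.46, 0.003]
contact_force: [-0.4, 0.2, 0.3]
grip_width: 0.0853
gripper_force: 0.0
```

Run:
```python
from h import *
o=r.get_obs();t=o['tcp_pos'];print(t,o['grip_width'],o['clock'])
f,c=snap('wrist','rel')
hsv=cv2.cvtColor(f,cv2.COLOR_RGB2HSV);H,S,V=cv2.split(hsv)
m=(((H<6)|(H>172))&(S>140)&(V>50)).astype(np.uint8)
M=np.array([.4662,.1381,0]);a=np.radians(13.2);ex=np.array([np.cos(a),np.sin(a),0]);ey=np.array([-np.sin(a),np.cos(a),0])
print('expect knob px',proj(c,M+.0685*ey+[0,0,.075]))
n,l,st,ce=cv2.connectedComponentsWithStats(m)
for i in range(1,n):
    if st[i,4]>60:
        P=onz(c,ce[i],.075);print(st[i],ce[i],'rel notch',(P-M)@ex,(P-M)@ey)
# shank brightness line
K=proj(c,[M+y*ey+[0,0,.07] for y in (.04,.02,0,-.02,-.028)]);print(K.round(1))
g=cv2.cvtColor(f,cv2.COLOR_RGB2GRAY)
np.set_printoptions(linewidth=250)
for k in K.round().astype(int): print(k, g[k[1],k[0]-14:k[0]+15] if k[1]<420 else '')
# pencil top
print(proj(c,M+.062*ex+[0,0,.167]))
```

```text
[0.45089635 0.20845068 0.25177333] 0.0853248683808752 9.1667
expect knob px [[276.91877772 189.54064585]]
[115   0  53  50 373] [141.28686327  26.5924933 ] rel notch -0.12115349947765475 0.22027761852954997
[  20   73  114   81 1489] [ 73.93216924 116.64405641] rel notch -0.19708318501848865 0.14270427435854907
[ 37  74  39  27 227] [57.62995595 85.93832599] rel notch -0.2084433855884736 0.17155236201785054
[ 86 107  42  28 261] [107.74712644 118.57471264] rel notch -0.1633239167374764 0.14014699627098207
[271 177  17  27 404] [278.70792079 189.91089109] rel notch 0.0018165322962747496 0.06810676692343479
[[277.  214.4]
 [277.1 232. ]
 [277.2 248.9]
 [277.3 265.2]
 [277.3 271.6]]
[277 214] [41 38 40 40 41 37 42 44 56 62 60 57 57 60 70 78 76 64 62 59 56 60 60 44 41 42 39 37 40]
[277 232] [132 131 126  96  71  61  60  50  43  41  43  53  81 102 125 137 126 101  80  51  47  56  60  67  77  98 120 124 123]
[277 249] [ 42  40  38  44  39  42  39  40  37  42  46  65  89 112 130 131 115  93  64  43  38  41  37  39  44  40  41  41  38]
[277 265] [ 43  41  38  38  41  40  38  39  39  53  74  84  98 119 136 127 103  83  73  74  50  35  38  42  41  38  39  37  40]
[277 272] [110 110 109 105  83  71  74  69  79 103 111  97 101 122 137 127  99  93 115 122 118  87  74  72  79  95 115 118 118]
[[352.5765115  299.21922411]]
```

The pin lies in both notches: knob at (+1.8, 68.1) mm from the notch point, shank seen in both. Next is the pencil: turn the tool by +1.57 so the fingers close along the stand's y.

Request:
play_rows --targets "-1 0 0 0 0.12; -1 -0.072 0.061 0 0.99; -1 -0.072 0.061 0 0.99; -1 -0.072 0.061 0 0.99; -1 -0.072 0.061 0 0.99; -1 -0.072 0.061 0 0.99; -1 -0.072 0.061 0 0.99; -1 -0.072 0.061 0 0.99"

```text
clock: 9.88
tcp_pos: [0.525, 0.1516, 0.2483]
orientation: [-2.89, -1.23, 0.007]
contact_force: [-1.2, 0.5, 0.2]
grip_width: 0.0853
gripper_force: 0.0
```

Request:
play_rows --targets "-1 0 0 0 0.62; -1 0 0 0 0.62; -1 0 0 0 0.62; -1 0 0 0 0.62; -1 0 0 0 0.62; -1 0 0 0 0.62; -1 0 0 0 0.62"

```text
clock: 10.47
tcp_pos: [0.5253, 0.1519, 0.2491]
orientation: [3.126, 0.305, -0.005]
contact_force: [-0.3, -0.1, 0.1]
grip_width: 0.0854
gripper_force: 0.0
```

Run:
```python
from h import *
o=r.get_obs();t=o['tcp_pos'];print(t,o['joints'].round(2),o['clock'])
Mt=R.from_rotvec(o['orientation']).as_matrix();print('toolx deg',np.degrees(np.arctan2(Mt[1,0],Mt[0,0])))
print('shift',totool(np.array([.5266,.1523,.123])-t))
f,c=snap('wrist','pen0');O=np.array([.5266,.1523,0])
print('pencil top/collar px',proj(c,[O+[0,0,.167],O+[0,0,.158],O+[0,0,.092]]))
np.set_printoptions(linewidth=250)
g=cv2.cvtColor(f,cv2.COLOR_RGB2GRAY);u,v=proj(c,O+[0,0,.167])[0].astype(int)
print(g[v-40:v+40:4,u-40:u+40:3])
```

```text
[0.52527071 0.15194906 0.24908868] [ 0.03  0.3  -0.52  1.81  0.17  1.08 -1.92] 10.4667
toolx deg 11.160442334244788
shift [ 0.00174741 -0.00015108  0.12608397]
pencil top/collar px [[281.03466522 215.3847207 ]
 [280.97147839 211.45030001]
 [280.61441532 189.24615323]]
[[ 44  50  39  56  60  75  98  48  97  98 100 107 115 113 114 111 106 104 107 100 104 103 105  82  97  99 100]
 [ 42  45  46  47  44  47  47  43  55  49  42  37  56  57  61  60  81 109 106 113 103 103 104 100  99  97 101]
 [ 45  49  42  48  46  48  45  45  48  26  24  38  40  30  24  33  19 109 105 106 103 102 104  98  97  98  97]
 [ 47  44  47  47  43  44  46  45  52  18   8  23  10  12  13  19  12  80 111 105 107 103 103  99  98  98  96]
 [ 43  45  49  46  43  49  47  45  53   9  15  12  23  21  25  23  17  60 112 104  77  56  60  79 100 100  99]
 [ 38  39  43  40  39  39  45  45  42  10  34  43  44  37  43  30  20  30  46  47  45  40  40  40  97  96  98]
 [ 42  42  38  42  40  38  94  55  43  11  22  36  66  74  72  41  24  19  51  46  46  52  97  98  99  97  98]
 [ 46  46  44  44  48  50  96  98  56  23  51  64  52 
[... 689 characters left out ...]
  47  40  93 100  98  95  95  94]
 [ 46  46  47  45  69  97  95  44  90  95  96  40  46  45  43  44  46  42  46  42  38  93  97  97  93  96  94]
 [ 44  76  52  46  57  81  80  49  80  93  85  45  46  44  44  45  49  38  45  46  41  61  63  81  84  83  82]
 [ 99 106  97 103 105 108 103 109 106 108 109 108 107 109 108 107 108 108 108 110 107 109 108 110 110 110 112]
 [103 111  86  95  96  96  97  94  94  96  93  95  96  95  96  96  95  93  93  93  87  69  68  91  97  95  98]
 [111 105 115 120 122  65  52  61 114 117 117 116 119 120 122 123 123 121 122 123 113  66  71  98 121 122 123]
 [124 124 121 122 122  79  76  68 118 119 117 115 116 109 122 122 123 121 122 122 121  60  74  89 123 122 120]]
```

Request:
play_rows --targets "-1 0.0015 0 0 -0.036; -1 0.0015 0 0.03 -0.036; -1 0.0015 0 0.06 -0.036; -1 0.0015 0 0.09 -0.036; -1 0.0015 0 0.115 -0.036; -1 0.0015 0 0.126 -0.036; -1 0.0015 0 0.126 -0.036; -1 0.0015 0 0.126 -0.036"

```text
clock: 11.18
tcp_pos: [0.5276, 0.1526, 0.1249]
orientation: [-3.121, -0.358, 0.001]
contact_force: [-0.1, -0.5, 0.4]
grip_width: 0.0857
gripper_force: 0.0
```

Request:
play_rows --targets "1 0 0 0 0; 1 0 0 0 0; 1 0 0 0 0; 1 0 0 0 0; 1 0 0 0 0; 1 0 0 0 0; 1 0 0 0 0; 1 0 0 0 0" --squeeze 25

```text
clock: 11.85
tcp_pos: [0.528, 0.1524, 0.1254]
orientation: [3.121, 0.355, 0.001]
contact_force: [-0.9, -0.2, 6.0]
grip_width: 0.0214
gripper_force: 28.1
```

Request:
play_rows --targets "1 0 0 0 0; 1 0 0 0 0; 1 0 0 0 0"

```text
clock: 12.1
tcp_pos: [0.528, 0.1524, 0.1254]
orientation: [3.121, 0.355, 0.001]
contact_force: [-1.6, -0.9, 5.5]
grip_width: 0.0218
gripper_force: 28.1
```

Request:
play_rows --targets "1 0 0 -0.008 0; 1 0 0 -0.016 0; 1 0 0 -0.024 0; 1 0 0 -0.032 0; 1 0 0 -0.04 0; 1 0 0 -0.047 0; 1 0 0 -0.047 0; 1 0 0 -0.047 0"

```text
clock: 12.77
tcp_pos: [0.5279, 0.1525, 0.1723]
orientation: [-3.121, -0.355, -0.002]
contact_force: [-0.2, 1.1, -1.1]
grip_width: 0.0216
gripper_force: 27.3
```

Run:
```python
from h import *
o=r.get_obs();t=o['tcp_pos'];print(t,o['contact_force'],o['moment'],o['clock'])
f2,c=snap('scene','lift')
O=np.array([.5266,.1523,0]);L=o['tcp_pos'][2]-.1254
print('expected: top, collar underside, tip, axis in scene',proj(c,[O+[0,0,.167+L],O+[0,0,.084+L],O+[0,0,.022+L]]).round(1))
f,_=snap('wrist','lift2')
im=np.hstack([cv2.resize(f[100:420,120:440],(400,400)),cv2.resize(f2[180:310,165:295],(400,400),interpolation=cv2.INTER_CUBIC)])
cv2.imwrite('pics/lift.png',im[:,:,::-1])
```

```text
[0.52788716 0.15249518 0.17232783] [-0.22843988  1.09734475 -1.05098456] [ 0.00211969  0.05363804 -0.02346492] 12.7667
expected: top, collar underside, tip, axis in scene [[219.2 210.4]
 [220.9 248.4]
 [222.1 274.8]]
```

Request:
play_rows --targets "1 -0.004 0 0 0; 1 -0.008 0 0 0; 1 -0.012 0 0 0; 1 -0.016 0 0 0; 1 -0.02 0 0 0; 1 -0.02 0 0 0" --squeeze 20

```text
clock: 13.37
tcp_pos: [0.5075, 0.1478, 0.1719]
orientation: [3.121, 0.356, 0.0]
contact_force: [2.5, -0.4, -2.6]
grip_width: 0.0221
gripper_force: 26.5
```

Request:
play_rows --targets "1 -0.004 0 0 0; 1 -0.008 0 0.001 0; 1 -0.012 0 0.002 0; 1 -0.016 0 0.003 0; 1 -0.019 0 0.003 0; 1 -0.019 0 0.003 0; 1 -0.019 0 0.003 0"

```text
clock: 13.95
tcp_pos: [0.4891, 0.1436, 0.1688]
orientation: [3.121, 0.356, -0.001]
contact_force: [1.3, 0.5, 0.7]
grip_width: 0.0216
gripper_force: 26.6
```

Run:
```python
from h import *
o=r.get_obs();t=o['tcp_pos'];print(t,o['contact_force'],o['moment'],o['clock'],o['grip_width'],o['gripper_force'])
f2,c=snap('scene','tilt'); f,c1=snap('wrist','tilt2'); f3,_=snap('top','tilt3')
im=np.hstack([cv2.resize(f[60:420,100:460],(400,400)),cv2.resize(f2[180:310,165:295],(400,400),interpolation=cv2.INTER_CUBIC)])
cv2.imwrite('pics/tilt.png',im[:,:,::-1])
```

```text
[0.48910863 0.14360329 0.16877989] [1.27994036 0.46447155 0.65304224] [ 0.08451379 -0.36415731 -0.05305312] 13.95 0.021582920230097172 26.63996011018753
```

View pics/tilt.png

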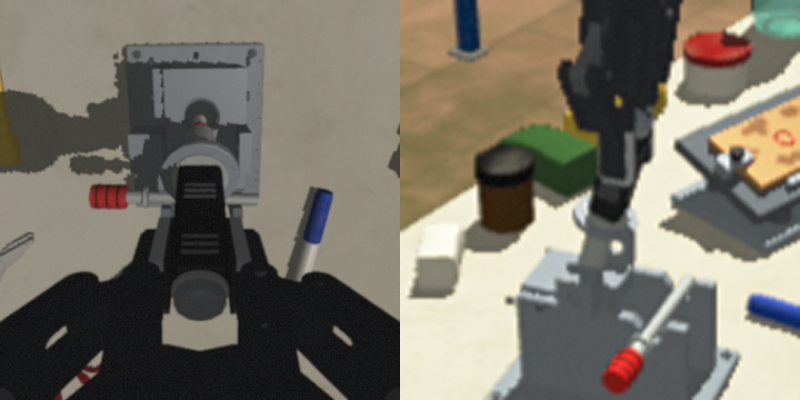

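The pencil has pivoted in the grip with its top leaning toward the robot: cap at panel-left (200,297), collar at (200,172), tip at (202,122). The pin is still parked in both notches (right panel, knob at (623,370)). I'm lifting clear, firming the grip and measuring the tilt.

Request:
play_rows --targets "1 0.002 0 0 0; 1 0.002 0 -0.015 0; 1 0.002 0 -0.03 0; 1 0.002 0 -0.05 0; 1 0.002 0 -0.07 0; 1 0.002 0 -0.09 0; 1 0.002 0 -0.1 0; 1 0.002 0 -0.1 0" --squeeze 60

```text
clock: 14.77
tcp_pos: [0.4923, 0.1446, 0.2705]
orientation: [-3.121, -0.355, -0.004]
contact_force: [0.6, 0.3, -2.5]
grip_width: 0.0212
gripper_force: 62.8
```

```bash
cat > ang.py <<'E'
from h import *
def model(o,c,th,s=.060,off=0):
    M=R.from_rotvec(o['orientation']).as_matrix();G=o['tcp_pos']-.019*M[:,2]+off*M[:,0]
    u=-M[:,2]*np.cos(th)-M[:,0]*np.sin(th)   # pencil up: leans to tool -x
    return proj(c,[G+u*(.083-s),G-u*s,G-u*(s-.006),G-u*(s+.04),G-u*(s+.062)])
E
python3 - <<'E'
from ang import *
o=r.get_obs();print(o['tcp_pos'],o['contact_force'],o['clock'],o['gripper_force'])
f,c=snap('wrist','up'); f2,c2=snap('scene','up2')
for d in (14,16,18,20,22): print(d,model(o,c,np.radians(d)).round(1)[:,1], model(o,c2,np.radians(d)).round(1).tolist())
np.set_printoptions(linewidth=250)
g=cv2.cvtColor(f,cv2.COLOR_RGB2GRAY)
print('col 280 rows 130..360'); print(list(zip(range(120,350,2),g[120:350:2,276:285].mean(1).astype(int))))
hsv=cv2.cvtColor(f,cv2.COLOR_RGB2HSV);H,S,V=cv2.split(hsv)
m=((H<8)|(H>172))&(S>90);m[:,:265]=0;m[:,300:]=0;m[:120]=0;ys,xs=np.nonzero(m);print('red line',len(xs),xs.mean() if len(xs) else 0,np.unique(ys,return_counts=True))
E
```

```text
[0.49230696 0.1445647  0.2705216 ] [ 0.5901072   0.26349762 -2.50841338] 14.7667 62.78324246406555
14 [339.4 218.7 224.5 186.9 173.2] [[238.1, 164.2], [228.9, 203.7], [229.5, 201.0], [224.8, 221.5], [222.6, 230.9]]
16 [340.7 215.8 221.8 182.5 168.1] [[238.5, 164.3], [227.9, 203.3], [228.6, 200.6], [223.2, 220.7], [220.6, 230.0]]
18 [341.9 212.9 219.2 178.1 163. ] [[238.9, 164.5], [226.9, 202.8], [227.7, 200.2], [221.5, 220.0], [218.7, 229.1]]
20 [343.  210.1 216.6 173.7 157.9] [[239.3, 164.7], [225.9, 202.3], [226.8, 199.7], [219.9, 219.1], [216.7, 228.1]]
22 [344.  207.3 214.1 169.4 152.8] [[239.7, 164.9], [224.9, 201.8], [225.9, 199.2], [218.3, 218.3], [214.8, 227.0]]
col 280 rows 130..360
[(120, np.int64(97)), (122, np.int64(121)), (124, np.int64(122)), (126, np.int64(121)), (128, np.int64(121)), (130, np.int64(120)), (132, np.int64(120)), (134, np.int64(120)), (136, np.int64(120)), (138, np.int64(110)), (140, np.int64(76)), (142, np.int64(54)), (144, np.int64(54)), (146, np.int64(52)), (148, np.int64(53)), (150, np.int64(52)), (152, np.int64(52)), (154, np.int64(53)), (156, np.in
[... 1407 characters left out ...]
290, np.int64(16)), (292, np.int64(16)), (294, np.int64(16)), (296, np.int64(15)), (298, np.int64(20)), (300, np.int64(21)), (302, np.int64(34)), (304, np.int64(56)), (306, np.int64(57)), (308, np.int64(59)), (310, np.int64(51)), (312, np.int64(49)), (314, np.int64(48)), (316, np.int64(49)), (318, np.int64(49)), (320, np.int64(52)), (322, np.int64(59)), (324, np.int64(56)), (326, np.int64(54)), (328, np.int64(52)), (330, np.int64(51)), (332, np.int64(51)), (334, np.int64(50)), (336, np.int64(50)), (338, np.int64(51)), (340, np.int64(51)), (342, np.int64(50)), (344, np.int64(51)), (346, np.int64(50)), (348, np.int64(93))]
red line 16 278.3125 (array([170, 171, 256, 379]), array([6, 8, 1, 1]))
```

```bash
cat >> ang.py <<'E'
from scipy.optimize import least_squares
def pts(o,c,th,s,off):
    M=R.from_rotvec(o['orientation']).as_matrix();G=o['tcp_pos']-.019*M[:,2]+off*M[:,0]
    u=-M[:,2]*np.cos(th)-M[:,0]*np.sin(th); w=M[:,0]*np.cos(th)-M[:,2]*np.sin(th)  # w: pencil side facing tool +x
    P=lambda h,e:G+u*(h-s)+w*e
    cb=P(-.058,0); v=cb-c['position'];v/=np.linalg.norm(v); p=-u-v*(-u@v); p/=np.linalg.norm(p)
    return np.array([cb+p*.004,P(.008,.011),P(.074,.011),P(.083,0)]),P(-.062,0),u,G
def fit(o,c,rows):
    f=lambda q:proj(c,pts(o,c,*q)[0])[:,1]-rows
    q=least_squares(f,[.31,.06,0],x_scale=[.1,.01,.01]);return q.x,q.fun
E
python3 - <<'E'
from ang import *
o=r.get_obs();_,c=load('up')
q,res=fit(o,c,[160,209,301.5,334.5]);print(np.degrees(q[0]),q[1:],res)
P,tip,u,G=pts(o,c,*q);print('tip',tip,'rel tcp',tip-o['tcp_pos'],u)
print('tip scene',proj(load('up2')[1],[tip,G+u*(.083-q[1])]))
f2=load('up2')[0];cv2.imwrite('pics/up2.png',cv2.resize(f2[150:250,190:270],None,fx=6,fy=6,interpolation=cv2.INTER_CUBIC)[:,:,::-1])
f=load('up')[0];g=cv2.cvtColor(f,cv2.COLOR_RGB2GRAY)
np.set_printoptions(linewidth=250)
print(g[156:176,268:294])
hsv=cv2.cvtColor(f2,cv2.COLOR_RGB2HSV);print(cv2.cvtColor(f2,cv2.COLOR_RGB2GRAY)[196:240,208:240])
E
```

```text
21.38551844347342 [ 0.07481238 -0.01283286] [ 0.47261776 -0.78017603  0.8220317  -0.51642592]
tip [0.52701722 0.15206513 0.1594754 ] rel tcp [ 0.03597385  0.0082597  -0.10844194] [-0.35417262 -0.08136367  0.93163389]
tip scene [[220.24640411 235.58142254]
 [244.4267501  174.11067602]]
[[116 114 111 105  85  67  57  53  54  51  52  54  54  51  51  56  53  55  50  49  52  50  51  50  51  58]
 [118 116 114 108  94  79  68  59  56  50  52  53  55  57  53  53  50  50  48  53  61  57  51  55  55  54]
 [117 117 114 108 104  95  78  64  60  56  54  50  50  50  49  49  52  54  55  68  74  73  74  59  54  52]
 [118 116 117 115 105 105  97  82  70  59  58  52  47  50  52  54  59  65  74  77  87 102 103  71  54  52]
 [115 118 115 116 113 110 105  97  89  78  73  66  66  65  67  73  78  82  85  91 106 117 113  72  53  52]
 [117 118 117 118 118 115 110 106 100  96  92  90  86  85  85  88  87  91 101 110 116 121 112  71  54  54]
 [118 118 116 117 117 118 115 113 107 103  97  90  86  87  92  97 104 107 115 120 120 120 105  68  54  53]
 [118 116 117 116 116 118 118 117 106  98  88  87  83  88  96 107
[... 818 characters left out ...]
90  61  48  47  48  53  62  61  60  71  92 110 116 118 119 117  99  68  53  55]
 [116 116 114 118 116 106  82  54  53  58  61  66  67  69  65  66  76  95 113 119 118 111  83  55  50  56]
 [116 114 116 116 106  88  68  60  62  67  70  68  75  75  76  76  80  89 104 115 118 110  76  52  52  53]
 [113 118 116 106  87  67  58  62  64  69  73  73  78  75  80  82  83  88  95 104 113 109  73  52  52  51]
 [116 113 106  88  63  57  57  59  64  69  72  73  72  77  79  81  85  85  89  94 104 101  72  55  53  53]]
[[134 133 133 ...  52 133 140]
 [134 134 135 ...  43 131 141]
 [134 135 135 ...  54 134 143]
 ...
 [ 41  46  48 ... 237 236 236]
 [ 53  52  49 ... 237 236 236]
 [ 76  89  72 ... 237 236 235]]
```

Request:
play_rows --targets "1 -0.01 0.04 0 0.1; 1 -0.02 0.08 0 0.2; 1 -0.03 0.12 0 0.3; 1 -0.04 0.16 0 0.4; 1 -0.05 0.2 0 0.44; 1 -0.06 0.235 0 0.44; 1 -0.0645 0.253 0 0.44; 1 -0.0645 0.253 0 0.44"

```text
clock: 15.53
tcp_pos: [0.4836, -0.1226, 0.2667]
orientation: [3.12, -0.347, -0.006]
contact_force: [-0.4, -0.0, -1.5]
grip_width: 0.021
gripper_force: 62.8
```

Request:
play_rows --targets "1 0 0 0.02 0; 1 0 0 0.04 0; 1 0 0 0.06 0; 1 0 0 0.075 0; 1 0 0 0.081 0; 1 0 0 0.081 0; 1 0 0 0.081 0"

```text
clock: 16.12
tcp_pos: [0.4854, -0.1164, 0.1875]
orientation: [-3.124, 0.333, 0.002]
contact_force: [0.3, -1.1, -2.2]
grip_width: 0.0209
gripper_force: 62.9
```

Run:
```python
from ang import *
o=r.get_obs();print(o['tcp_pos'],o['contact_force'],o['clock'],o['gripper_force'])
Mt=R.from_rotvec(o['orientation']).as_matrix();print('toolx deg',np.degrees(np.arctan2(Mt[1,0],Mt[0,0])))
f,c=snap('wrist','hov'); f2,c2=snap('scene','hov2')
ring=np.array([.535,-.127,.057]);print('ring px',proj(c,ring),proj(c2,ring))
for d in (17,19,21): print(d,model(o,c,np.radians(d)).round(1).tolist(), model(o,c2,np.radians(d)).round(1).tolist())
a=cv2.resize(f[120:270,210:360],(400,400),interpolation=cv2.INTER_CUBIC)
b=cv2.resize(f2[130:250,240:360],(400,400),interpolation=cv2.INTER_CUBIC)
cv2.imwrite('pics/hov.png',np.hstack([a,b])[:,:,::-1])
```

```text
[ 0.48539027 -0.11637354  0.18745673] [ 0.34222586 -1.12755125 -2.1564982 ] 16.1167 62.860472202301025
toolx deg -12.178906749950208
ring px [[281.21858899 139.45479174]] [[289.41769452 224.51033342]]
17 [[283.5, 340.0], [282.1, 213.4], [282.1, 219.5], [281.7, 179.5], [281.5, 164.7]] [[310.3, 165.6], [300.9, 194.7], [301.6, 192.7], [296.7, 207.8], [294.4, 214.7]]
19 [[283.5, 341.2], [282.1, 210.5], [282.1, 216.9], [281.7, 175.1], [281.5, 159.6]] [[310.6, 165.8], [300.3, 194.2], [301.0, 192.2], [295.6, 206.9], [293.2, 213.7]]
21 [[283.5, 342.3], [282.1, 207.7], [282.2, 214.4], [281.7, 170.7], [281.5, 154.5]] [[310.8, 166.0], [299.7, 193.7], [300.4, 191.7], [294.6, 206.0], [292.0, 212.6]]
```

View pics/hov.png

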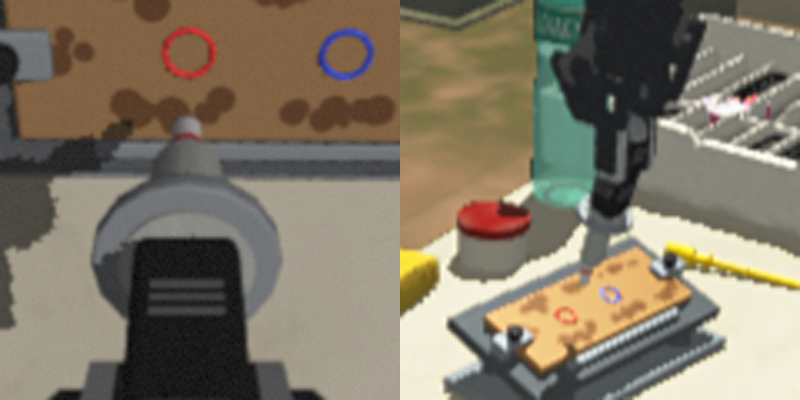

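The wrist panel shows the tip end at crop (187,118), full-frame (280,164), with the red ring straight ahead at (281,139.5). In the scene panel the tip is at (295.5,215.5) and the ring at (290,225). Both rings fall where my measured position predicts.

Run:
```python
from ang import *
o=r.get_obs();f,c=load('hov');f2,c2=load('hov2')
ring=tri((c,(280.9,139.5)),(c2,(290.1,224.8)));print('ring',ring, onz(c,(280.9,139.5),.057),onz(c2,(290.1,224.8),.057))
for w in (164.3,166.5):
    t=tri((c,(280.1,w)),(c2,(295.5,215.3)));print('tip tri',t,(t-o['tcp_pos']),totool(t-o['tcp_pos']))
for d in (15,16.5,18):
    th=np.radians(d);P,tip,u,G=pts(o,c,th,.06,0)
    print(d,'tip',tip,'outline',proj(c,P).round(1)[:,1],'scene',proj(c2,tip).round(1), 'to ring tool',totool(np.array([.5345,-.127,.057])-tip).round(4))
```

```text
ring [ 0.53417795 -0.12719914  0.05628562] [ 0.53501966 -0.12673391  0.057     ] [ 0.53281963 -0.12663613  0.057     ]
tip tri [ 0.51894663 -0.1237838   0.08833138] [ 0.03272143 -0.00706992 -0.10022267] [3.33489730e-02 6.84476621e-06 1.00265175e-01]
tip tri [ 0.51792807 -0.12314467  0.08895666] [ 0.03170287 -0.0064308  -0.09959739] [ 0.03221916 -0.0004027   0.0996385 ]
15 tip [ 0.51721326 -0.12340223  0.08975135] outline [165.6 207.  301.  339.1] scene [[295.3 215.1]] to ring tool [ 0.0176 -0.0001  0.0328]
16.5 tip [ 0.52021671 -0.12405161  0.0906222 ] outline [161.8 205.3 302.3 340. ] scene [[294.4 214.4]] to ring tool [ 0.0145 -0.0001  0.0336]
18 tip [ 0.52319684 -0.12469595  0.09157319] outline [158.  203.5 303.5 340.9] scene [[293.5 213.6]] to ring tool [ 0.0115 -0.0001  0.0346]
```

Tilt is about 15.5°, well within the 8° allowance for the 18° slope. The remaining shift to the ring is about (0.017, 0, 0.0325) in tool axes. I'll line up and approach along the normal.

Request:
play_rows --targets "1 0.0065 0 0 0; 1 0.0085 0 0.0065 0; 1 0.0105 0 0.0125 0; 1 0.0125 0 0.0185 0; 1 0.014 0 0.0235 0; 1 0.014 0 0.0235 0; 1 0.014 0 0.0235 0"

```text
clock: 16.8
tcp_pos: [0.4989, -0.1198, 0.1637]
orientation: [-3.124, 0.334, 0.002]
contact_force: [-0.5, 0.4, -0.7]
grip_width: 0.021
gripper_force: 62.9
```

```bash
cat > look.py <<'E'
from ang import *
import sys
tag=sys.argv[1]
o=r.get_obs();N=R.from_euler('z',-12.3,degrees=True).apply([-np.sin(np.radians(18)),0,np.cos(np.radians(18))])
np.set_printoptions(linewidth=250)
F=[]
for i in range(4):
    f,c=snap('wrist',f'{tag}{i}');F.append(r.get_obs()['contact_force'])
F=np.array(F);print(o['tcp_pos'],'F',F.mean(0).round(2),'normal',(F@N).round(2),'clock',o['clock'])
hsv=cv2.cvtColor(f,cv2.COLOR_RGB2HSV);H,S,V=cv2.split(hsv)
m=(((H<8)|(H>172))&(S>110)&(V>60)).astype(np.uint8);m[:,:255]=0;m[:,310:]=0;m[:110]=0;m[230:]=0
n,l,st,ce=cv2.connectedComponentsWithStats(m)
for i in range(1,n):
    if st[i,4]>4: print(st[i],ce[i].round(1))
print('ring pred',proj(c,[.5345,-.127,.057]).round(1),'tip pred',[proj(c,pts(o,c,np.radians(d),.06,0)[1]).round(1).tolist() for d in (15,16.5)])
E
python3 look.py a
```

```text
[ 0.4989491  -0.11979471  0.16370499] F [ 0.34 -0.5  -1.16] normal [-1.56 -1.04 -1.85 -0.49] clock 16.8
[269 152  23  19 137] [280.2 159.3]
[276 170   8   2  12] [279.5 170.7]
ring pred [[280.9 162.3]] tip pred [[[281.5, 170.4]], [[281.5, 166.6]]]
```

Request:
play_rows --targets "1 0.001 0 0.002 0; 1 0.0015 0 0.004 0; 1 0.002 0 0.006 0; 1 0.0025 0 0.008 0; 1 0.0025 0 0.008 0; 1 0.0025 0 0.008 0"

```text
clock: 17.5
tcp_pos: [0.5017, -0.1204, 0.1562]
orientation: [3.124, -0.334, -0.0]
contact_force: [-0.3, 0.2, 0.1]
grip_width: 0.0211
gripper_force: 62.9
```

```bash
python3 look.py b
```

```text
[ 0.50174378 -0.12039179  0.15624644] F [-0.11 -0.09 -0.71] normal [-0.97 -0.87 -0.63 -0.13] clock 17.5
[269 157  23  18 135] [280.2 164. ]
[277 170   7   2  10] [279.8 170.7]
ring pred [[280.9 167.3]] tip pred [[[281.5, 169.8]], [[281.5, 166.0]]]
```

Request:
play_rows --targets "1 0.0003 0 0.001 0; 1 0.0006 0 0.002 0; 1 0.0009 0 0.003 0; 1 0.0009 0 0.003 0; 1 0.0009 0 0.003 0"

```text
clock: 18.12
tcp_pos: [0.5026, -0.1206, 0.1533]
orientation: [3.124, -0.334, -0.0]
contact_force: [-0.3, 0.8, 0.2]
grip_width: 0.021
gripper_force: 62.9
```

```bash
python3 look.py c
```

```text
[ 0.50261022 -0.12059832  0.15330075] F [-0.79 -0.04  0.93] normal [1.11 0.81 1.73 0.84] clock 18.1167
[269 159  23  17 126] [280.2 165.3]
ring pred [[280.9 169.3]] tip pred [[[281.5, 169.8]], [[281.5, 166.0]]]
```

Request:
play_rows --targets "1 0.0003 0 0.001 0; 1 0.0006 0 0.002 0; 1 0.001 0 0.003 0; 1 0.0011 0 0.0036 0; 1 0.0011 0 0.0036 0; 1 0.0011 0 0.0036 0; 1 0.0011 0 0.0036 0"

```text
clock: 18.9
tcp_pos: [0.5037, -0.1208, 0.1497]
orientation: [-3.124, 0.334, 0.0]
contact_force: [-1.0, -0.7, 2.2]
grip_width: 0.0214
gripper_force: 63.1
```

```bash
python3 look.py d
python3 - <<'E'
from ang import *
np.set_printoptions(linewidth=250)
for t in 'bd':
    f,c=load(t+'3');print(t,'rows 150-200, R / G at cols 279-282');print(list(zip(range(156,200),f[156:200,278:283,0].mean(1).astype(int),f[156:200,278:283,1].mean(1).astype(int))))
f,c=snap('scene','fin');
hsv=cv2.cvtColor(f,cv2.COLOR_RGB2HSV);H,S,V=cv2.split(hsv)
m=(((H<8)|(H>172))&(S>130)&(V>80)).astype(np.uint8)
n,l,st,ce=cv2.connectedComponentsWithStats(m)
for i in range(1,n):
    if st[i,4]>6 and 180<ce[i][0]<320 and 180<ce[i][1]<320: print('scene red',st[i],ce[i].round(1))
M=np.array([.4662,.1381,0]);a=np.radians(13.2);ey=np.array([-np.sin(a),np.cos(a),0])
print('knob expected scene',proj(c,M+.0685*ey+[0,0,.07]))
E
```

```text
[ 0.50366204 -0.12080074  0.1497327 ] F [-1.38  0.43  2.26] normal [2.86 2.12 2.82 2.59] clock 18.9
[269 161  23  16 122] [280.2 166.9]
ring pred [[280.9 171.7]] tip pred [[[281.5, 169.9]], [[281.5, 166.1]]]
b rows 150-200, R / G at cols 279-282
[(156, np.int64(142), np.int64(91)), (157, np.int64(171), np.int64(63)), (158, np.int64(189), np.int64(52)), (159, np.int64(158), np.int64(65)), (160, np.int64(134), np.int64(94)), (161, np.int64(130), np.int64(100)), (162, np.int64(124), np.int64(96)), (163, np.int64(115), np.int64(99)), (164, np.int64(122), np.int64(117)), (165, np.int64(135), np.int64(131)), (166, np.int64(137), np.int64(133)), (167, np.int64(137), np.int64(133)), (168, np.int64(138), np.int64(133)), (169, np.int64(133), np.int64(118)), (170, np.int64(124), np.int64(73)), (171, np.int64(118), np.int64(59)), (172, np.int64(102), np.int64(83)), (173, np.int64(100), np.int64(100)), (174, np.int64(102), np.int64(102)), (175, np.int64(101), np.int64(102)), (176, np.int64(102), np.int64(103)), (177, np.int64(102), np.int64(103)), (178, np.int64(102), np.int64(102)), (179, np.int
[... 1848 characters left out ...]
t64(98)), (185, np.int64(86), np.int64(88)), (186, np.int64(86), np.int64(88)), (187, np.int64(91), np.int64(93)), (188, np.int64(100), np.int64(102)), (189, np.int64(112), np.int64(114)), (190, np.int64(121), np.int64(123)), (191, np.int64(121), np.int64(123)), (192, np.int64(116), np.int64(120)), (193, np.int64(116), np.int64(118)), (194, np.int64(116), np.int64(119)), (195, np.int64(118), np.int64(119)), (196, np.int64(116), np.int64(119)), (197, np.int64(116), np.int64(119)), (198, np.int64(115), np.int64(116)), (199, np.int64(117), np.int64(117))]
scene red [257 190  22  12 182] [266.9 195.8]
scene red [231 293  13  15 131] [236.9 299.9]
knob expected scene [[237.08495592 300.54879719]]
```

Force rise is about 3.9 N, so the tip is in about 7 mm. The tip sits over the ring centre, the tilt is unchanged and the knob is still at its parked place. Handing in.

```bash
python3 -c "
from bench import r
o=r.get_obs();print(abs(o['qvel']).max(),o['gripper_force']);print(r.hand_in())"
```

```text
0.000988576572494603 63.077484369277954
the job is handed in; nothing more can be done
None
```

I handed the job in with the pencil held in the gripper on the red ring and the tip pressed in about 7 mm (about 4 N). The pencil leans about 15.5° against the 18° slope, and the pin lies parked in both notches. The hand-in call returned no verdict, so these are my own camera and force readings.

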